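Tip two pantry crates to find the stamped one and push it to the chopping board

ROBOT

A 7-joint arm with a two-finger parallel gripper is mounted at the origin on the work surface. World frame = base frame: x ahead of the robot, y to its left, z up, the work surface at z = 0. Lengths are in m, angles in rad, forces in N, time in s.
With the tool pointing down it reaches from about 0.4 to 0.85 m from the base axis. Payload 10.4 kg.
Tool frame: the origin (TCP) lies midway between the tips of the shut fingers; the grasp point (between the pads) lies 19 mm behind it (manip.hold_point_z is the distance from the TCP to the grasp point, in m); z points along the fingers, y is the line along which they close (so a half turn about z gives the same grasp; the last joint's range is limited). The gripper opens to 85 mm and grips with 20 to 120 N. Pads are 22 mm wide; open, the fingers measure 114 mm over their backs; the gripper's body (76 mm by 85 mm) begins 54 mm behind the grasp point. The pads swing forward as they close: fully open they stand 13 mm farther back than shut.
Start: joints at [-1.219, 0.332, -0.065, 1.46, 0.022, 1.35, -0.088], TCP at [0.229, 0.582, 0.231] pointing down, gripper open.
Joint ranges: [-2.6, 2.6], [-0.5, 2.12], [-1.47, 1.34], [0.16, 2.42], [-1.27, 4.41], [0.06, 2.06], [-2.6, 2.6]. Speed limits (rad/s): [2.22, 2.22, 2.79, 2.79, 3.14, 3.14, 3.14].

INTERFACE

Orientations are given as a unit quaternion [x, y, z, w].
In Python, from workcell import manip, eyes, job gives the robot as it stands.
- The arm moves only by the shell command python3 -m crank 'ROWS' [FORCE]. ROWS is JSON, a list that holds one entry, the list of rows, each a list of 7 numbers: the finger opening in cm, from 0 to 8.54, then the shift along the world's x, y, z in cm, then the turn, a rotation vector about the world's x, y, z in degrees. In form: [[[hand, x, y, z, ax, ay, az], ...]]. A call has 1 to 20 rows; each row shifts and turns the commanded pose from where the row before left it; what a row does not reach is not made up. A row lasts 1/8 s, in which the tool goes at most 62.5 mm and 10.7 degrees, less where a joint would pass 70% of its speed; a pose out of reach is approached as far as the arm can. A call with a gripper value outside its range is refused whole. The fingers move at their own pace and stop on an object; FORCE is the grip in N (left out, the last holds). Time passes only in rows, so rows that do not move let the fingers close. It gives the time, the measured TCP pose, the force, the opening and the grip force at its end, in the units of the state.
- manip.get_obs(): the state, without advancing time (a new reading comes with each control period).
- eyes.camera(name): name is "scene" or "top" or "wrist"; returns (picture, depth): 400x640x3 uint8, red, green, blue; 400x640 float32, m along the optical axis (not along the pixel's ray), 0 where there is no reading.
- eyes.camera_params(name): a dict with "fx", "fy", "cx", "cy" (pixels), "world_from_camera" (4x4, takes a point from camera to world coordinates); the wrist camera has in their place "hand_eye" (4x4, takes a point from camera to tool coordinates, whose origin is the TCP and whose axes are the flange's). Camera axes: x right, y down, z forward; pixel columns grow to the right and rows downward; lengths in m; the calibration is good to about 2 mm. The wrist camera is an equidistant fisheye: a pixel r from the principal point sees the ray r / f radians off the axis. A picture is of the moment at which its call begins: read the wrist's pose just before it. camera_params takes no time and is no camera call.
- job.hand_in(): hands the job in; it is judged then, once.
The state is a dict: "clock": time; "joint_pos": joint angles; "joint_velocities": joint speeds; "tau": joint torques, N m; "position": TCP position; "ee_rot": TCP orientation; "ft_force": force on the tool from outside, world axes, zero at the start; "torque": the same for the moment, N m; "grip_width": opening from 0.0 (shut) to 1.0 (fully open); "grasp_force": force on a finger pad.
Only numpy, scipy, OpenCV 4.12 (cv2) and the standard library are available. Lean on these libraries where they do the work, as an engineer would, in place of code of your own. Each camera call takes 0.05 s, during which the arm holds its last target. There are 200 camera calls.

TASK

Two look-alike open wooden crates stand either side of the orange chopping board, and one of them has a stamp on its underside. Without picking anything up, use the fingertips to tip both crates over towards the robot, so that each lies on its side with its open top facing the robot and its underside showing at the far side; only then push the stamped crate sideways until its side lies flush along the long edge of the board beside it. Leave the other crate lying clear of the board, and disturb nothing else.

Things in the scene. Friction and masses are not known exactly. Their poses are not given: they have to be found in the camera images.
- crate_p: open plywood crate, one of two alike: 90 mm (own x) by 130 mm (own y) by 150 mm tall (own z), walls and floor 8 mm thick, empty, 0.25 to 0.45 kg. Origin: centre of its underside; z points out of the open top. It starts upright, x pointing roughly away from the robot. Tipped over towards the robot it lies on its near wall: 90 mm high, 130 mm wide, 150 mm deep
- crate_p_mouth (a point): centre of the open top of crate_p, 150 mm from the underside. Pulling the near wall towards the robot from inside, in its upper 50 mm, tips the crate about its near bottom edge (it does not slide); past about 35 degrees it goes over on its own
- crate_p_mid (a point): centre of crate_p, halfway between underside and rim (the centre of mass lies about 9 mm nearer the underside)
- crate_q: open plywood crate, one of two alike: 90 mm (own x) by 130 mm (own y) by 150 mm tall (own z), walls and floor 8 mm thick, empty, 0.25 to 0.45 kg. Origin: centre of its underside; z points out of the open top. It starts upright, x pointing roughly away from the robot. Tipped over towards the robot it lies on its near wall: 90 mm high, 130 mm wide, 150 mm deep
- crate_q_mouth (a point): centre of the open top of crate_q, 150 mm from the underside. Pulling the near wall towards the robot from inside, in its upper 50 mm, tips the crate about its near bottom edge (it does not slide); past about 35 degrees it goes over on its own
- crate_q_mid (a point): centre of crate_q, halfway between underside and rim (the centre of mass lies about 9 mm nearer the underside)
- stamp (a point): centre of the stamp (a black inked ring 74 mm wide round a carrot outline) on the underside of the one stamped crate; it coincides with the origin of that crate, and the other crate's underside is bare
- board: orange chopping board fixed flat on the worktop between the crates, 400 mm (its own x, roughly away from the robot) by 180 mm (its own y) by 18 mm thick; origin: centre of its underside; its long edges lie 90 mm either side of the origin along y
- carrot: carrot lying on the chopping board, 180 mm long, 38 mm thick; loose, not part of the job; origin at the centre of its underside
- spice_jar: spice jar 44 mm wide, 75 mm tall, beyond the far end of the board; loose, not part of the job; origin at the centre of its underside
- salt_jar: salt jar 48 mm wide, 70 mm tall, beyond the far end of the board; loose, not part of the job; origin at the centre of its underside
- mug: white mug 80 mm wide, 90 mm tall, with a handle, beyond the far end of the board; loose, not part of the job; origin at the centre of its underside
- egg_cup: egg cup 48 mm wide, 50 mm tall, behind the right-hand crate; loose, not part of the job; origin at the centre of its underside
- spoon: wooden spoon 240 mm long, lying on the chopping board; loose, not part of the job; origin at the centre of its underside

How it is judged:
By the outcome, as a careful person would: the job done as asked, in the order asked, and still so for the second after the job is handed in, with the robot touching nothing.
It also fails if it takes over 66 s, if anything falls off the work surface, if the arm or the gripper's body presses on something with over 40 N, if the wrist force passes 120 N, or if a joint passes its speed limit or range.

## Working session

There is one attempt and no reset: what is moved stays moved. The work goes in short steps, Python scripts to look and compute and a shell command to move; the robot and the scene stay as the last step left them, time stands still between calls to the robot, and variables do not carry over. Pictures are saved under pics/ and viewed, at most 10 in all, crops included, and the job is handed in when it is done.

```bash
ls; mkdir -p pics; python3 - <<'E'
from workcell import manip, eyes, job
import cv2,numpy as np
o=manip.get_obs(); print(o['clock'],o['position'],o['ee_rot'],manip.hold_point_z)
ims=[]
for n in ("top","scene"):
    p,d=eyes.camera(n); np.savez('%s0.npz'%n,p=p,d=d); ims.append(p)
    c=eyes.camera_params(n); print(n,{k:np.round(v,3).tolist() for k,v in c.items()})
cv2.imwrite('pics/top0.png',ims[0][:,:,::-1]);cv2.imwrite('pics/scene0.png',ims[1][:,:,::-1])
E
```

```text
pics
0.0 [0.22869614 0.58124141 0.23052802] [ 1.86294593e-01  9.82493678e-01 -6.99409388e-04 -8.95684206e-05] 0.0187
top {'fx': 445.856, 'fy': 445.856, 'cx': 316.305, 'cy': 206.23, 'world_from_camera': [[0.023, -0.992, 0.121, 0.498], [-0.999, -0.025, -0.022, 0.022], [0.025, -0.121, -0.992, 1.012], [0.0, 0.0, 0.0, 1.0]]}
scene {'fx': 386.849, 'fy': 386.849, 'cx': 317.46, 'cy': 204.938, 'world_from_camera': [[0.572, 0.497, -0.653, 1.219], [0.82, -0.328, 0.468, -0.421], [0.018, -0.803, -0.596, 0.676], [0.0, 0.0, 0.0, 1.0]]}
```

View pics/top0.png

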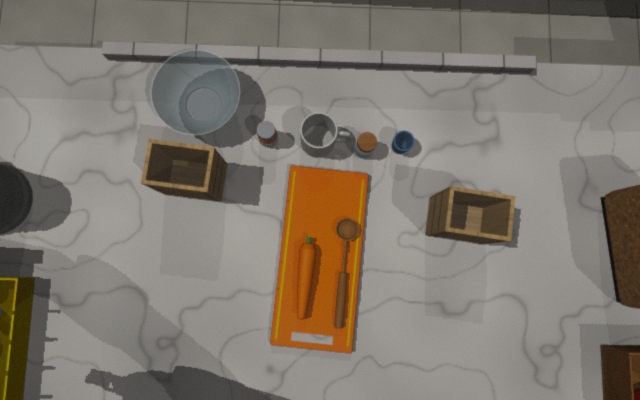

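View pics/scene0.png

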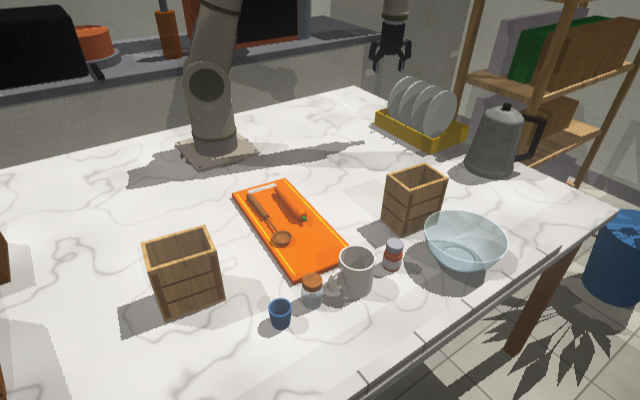

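The top view shows the left crate's rim around (185,168), close to a glass bowl at (195,92). The right crate's rim is around (475,215), and the orange board runs from (290,165) to (355,350). Next I measure the rims and the board.

```bash
cat > h.py <<'E'
import numpy as np,cv2
from workcell import manip,eyes,job
def cloud(n,d):
    c=eyes.camera_params(n);v,u=np.mgrid[0:400,0:640]
    P=np.stack([(u-c['cx'])/c['fx']*d,(v-c['cy'])/c['fy']*d,d,np.ones_like(d)],-1)@np.array(c['world_from_camera']).T
    P=P[...,:3].copy(); P[d<=0]=np.nan; return P
def rect(xy):
    r=cv2.minAreaRect((xy*1000).astype(np.float32)); b=cv2.boxPoints(r)
    return np.round(r[0],1),np.round(r[1],1),round(r[2],1),np.round(b).tolist()
E
python3 - <<'E'
from h import *
z=np.load('top0.npz');p,d=z['p'],z['d'];P=cloud('top',d)
u=np.mgrid[0:400,0:640][1]; v=np.mgrid[0:400,0:640][0]
for nm,(a,b,c,e) in dict(L=(130,240,130,210),R=(415,530,175,255)).items():
    m=(u>a)&(u<b)&(v>c)&(v<e)&(P[...,2]>.138)&(P[...,2]<.165)
    print(nm,m.sum(),np.nanmedian(P[m][:,2]),rect(P[m][:,:2]))
hsv=cv2.cvtColor(p,cv2.COLOR_RGB2HSV)
m=cv2.inRange(hsv,(3,180,90),(22,255,255))>0
m&=(u>265)&(u<375)&(v>155)&(v<360)&(P[...,2]>.008)&(P[...,2]<.027)
m=cv2.morphologyEx(m.astype(np.uint8),cv2.MORPH_OPEN,np.ones((3,3)))>0
print('board',np.nanmedian(P[m][:,2]),rect(P[m][:,:2]))
for nm,(a,b,c,e) in dict(bowl=(145,245,45,140),spice=(255,280,118,148),egg=(388,418,128,156)).items():
    m=(u>a)&(u<b)&(v>c)&(v<e)&(P[...,2]>.03)
    if m.any(): print(nm,np.round(np.nanmin(P[m],0),3),np.round(np.nanmax(P[m],0),3))
E
```

```text
L 1122 0.14978537417459675 (array([677.3, 276.2]), array([131.7,  90.7]), 84.1, [[625.0, 215.0], [716.0, 206.0], [729.0, 337.0], [639.0, 346.0]])
R 1148 0.15008492506841214 (array([ 597.9, -318.8]), array([131.7,  91.5]), 82.6, [[544.0, -378.0], [635.0, -390.0], [652.0, -259.0], [561.0, -248.0]])
board 0.018565992799091213 (array([507.3, -11.1]), array([177.4, 396.8]), 85.3, [[302.0, -83.0], [698.0, -116.0], [712.0, 61.0], [317.0, 93.0]])
bowl [0.728 0.171 0.03 ] [0.985 0.399 0.152]
spice [0.754 0.092 0.03 ] [0.796 0.135 0.079]
egg [ 0.744 -0.214  0.03 ] [ 0.79  -0.167  0.055]
```

```bash
python3 -m crank '[[[4,4.5,-3.05,0,0,0,1.6],[4,4.5,-3.05,0,0,0,1.6],[4,4.5,-3.05,0,0,0,1.6],[4,4.5,-3.05,0,0,0,1.6],[4,4.5,-3.05,0,0,0,1.6],[4,4.5,-3.05,0,0,0,1.6],[4,4.5,-3.05,0,0,0,1.6],[4,4.5,-3.05,0,0,0,1.6],[4,4.4,-3.05,0,0,0,1.6],[4,4.4,-3.05,0,0,0,1.6],[4,0,0,0,0,0,0],[4,0,0,0,0,0,0]]]'
```

```text
clock: 1.6
position: [0.6764, 0.2771, 0.2306]
ee_rot: [0.048, 0.999, 0.0, -0.001]
ft_force: [-0.3, 0.5, 0.1]
grip_width: 0.47
grasp_force: 0.0
```

```bash
python3 -m crank '[[[4,0,0,-4,0,0,0],[4,0,0,-4,0,0,0],[4,0,0,-4,0,0,0],[4,0,0,0,0,0,0],[4,-1,0.1,0,0,0,0],[4,-1,0.1,0,0,0,0],[4,-1,0.1,0,0,0,0],[4,0,0,0,0,0,0]]]'
```

```text
clock: 2.6
position: [0.6464, 0.2804, 0.1126]
ee_rot: [0.047, 0.999, 0.001, 0.001]
ft_force: [0.9, 0.6, 0.7]
grip_width: 0.47
grasp_force: 0.6
```

```bash
python3 - <<'E'
from h import *
ims=[eyes.camera(n)[0] for n in('top','scene')]
a=ims[0][100:250,100:300];b=ims[1][120:270,340:540]
cv2.imwrite('pics/c1.png',cv2.resize(np.hstack([a,b]),(800,300))[:,:,::-1])
E
```

```text
(no output)
```

View pics/c1.png

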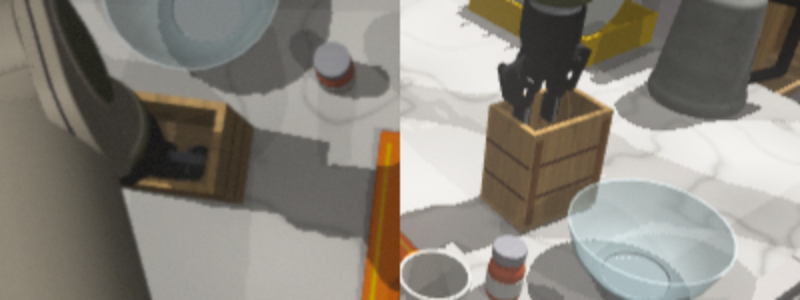

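The fingers are inside the left crate at its near wall (crop around (180,160)). Now I pull it over.

```bash
python3 -m crank '[[[4,-1.5,0.15,0,0,0,0],[4,-2,0.2,0,0,0,0],[4,-2.5,0.25,0,0,0,0],[4,-2.5,0.25,0,0,0,0],[4,-3,0.3,0,0,0,0],[4,-5,0.5,0.5,0,0,0],[4,-5,0.5,1.5,0,0,0],[4,-4,0.4,3,0,0,0],[4,0,0,5,0,0,0],[4,0,0,5,0,0,0],[4,0,0,0,0,0,0]]]'; python3 - <<'E'
from h import *
p,d=eyes.camera('scene');np.savez('s1.npz',p=p,d=d)
cv2.imwrite('pics/c2.png',p[:,:,::-1])
E
```

```text
clock: 4.08
position: [0.3933, 0.3062, 0.2654]
ee_rot: [0.048, 0.999, 0.003, 0.002]
ft_force: [1.3, -0.3, -1.7]
grip_width: 0.466
grasp_force: 0.0
```

View pics/c2.png

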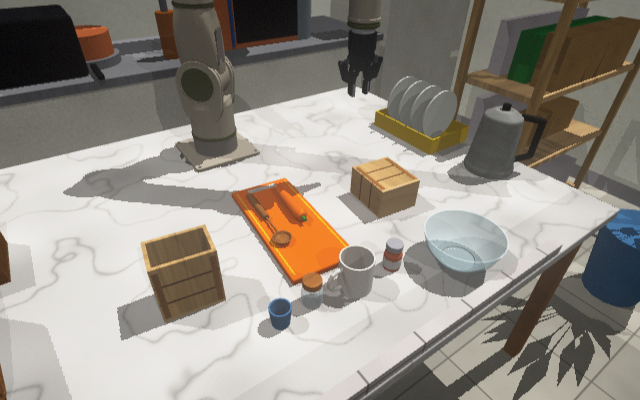

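The left crate now lies on its side at (385,185), and its far face looks bare. On to the right crate.

```bash
python3 -m crank '[[[4,1.7,-5.2,0,0,0,-0.2],[4,1.7,-5.2,0,0,0,-0.2],[4,1.7,-5.2,0,0,0,-0.2],[4,1.7,-5.2,0,0,0,-0.2],[4,1.7,-5.2,0,0,0,-0.2],[4,1.7,-5.2,0,0,0,-0.2],[4,1.7,-5.2,0,0,0,-0.2],[4,1.7,-5.2,0,0,0,-0.2],[4,1.7,-5.2,0,0,0,-0.2],[4,1.7,-5.2,0,0,0,-0.2],[4,1.7,-5.2,0,0,0,0],[4,1.7,-5.2,0,0,0,0],[4,0,0,0,0,0,0],[4,0,0,0,0,0,0]]]'
```

```text
clock: 5.88
position: [0.5954, -0.3186, 0.2598]
ee_rot: [0.065, 0.998, 0.0, -0.001]
ft_force: [-0.3, 0.2, -0.4]
grip_width: 0.468
grasp_force: 0.0
```

```bash
python3 -m crank '[[[4,0,0,-5,0,0,0],[4,0,0,-5,0,0,0],[4,0,0,-4.8,0,0,0],[4,0,0,0,0,0,0],[4,-1,0.13,0,0,0,0],[4,-1,0.13,0,0,0,0],[4,-1,0.13,0,0,0,0],[4,0,0,0,0,0,0]]]'
```

```text
clock: 6.88
position: [0.5655, -0.3154, 0.1145]
ee_rot: [0.066, 0.998, -0.0, 0.001]
ft_force: [1.9, -0.7, 1.5]
grip_width: 0.468
grasp_force: 0.7
```

```bash
python3 -m crank '[[[4,-1.5,0.2,0,0,0,0],[4,-2,0.26,0,0,0,0],[4,-2.5,0.33,0,0,0,0],[4,-2.5,0.33,0,0,0,0],[4,-3,0.4,0,0,0,0],[4,-5,0.6,0.5,0,0,0],[4,-4,0.5,1.5,0,0,0],[4,-2,0.2,4,0,0,0],[4,0,0,5,0,0,0],[4,0,0,5,0,0,0],[4,0,0,0,0,0,0]]]'; python3 - <<'E'
from h import *
p,d=eyes.camera('scene');np.savez('s2.npz',p=p,d=d)
cv2.imwrite('pics/c3.png',p[:,:,::-1])
p,d=eyes.camera('top');np.savez('t2.npz',p=p,d=d)
cv2.imwrite('pics/t3.png',p[:,:,::-1])
E
```

```text
clock: 8.25
position: [0.3421, -0.2878, 0.277]
ee_rot: [0.065, 0.998, -0.001, 0.003]
ft_force: [-0.4, -0.2, -0.7]
grip_width: 0.472
grasp_force: 0.0
```

View pics/c3.png

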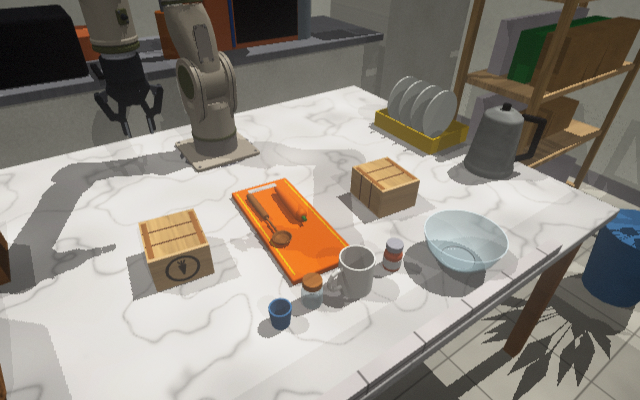

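View pics/t3.png

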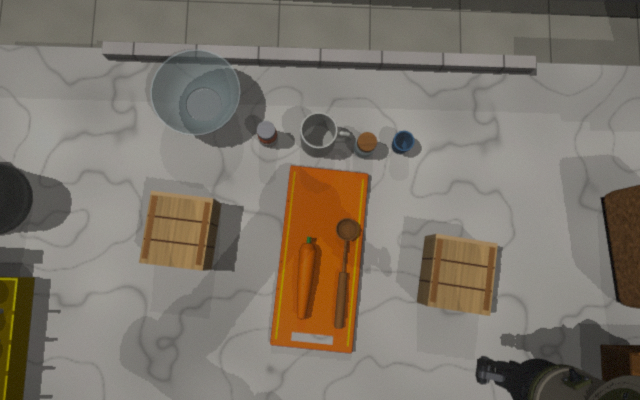

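The right-hand crate carries the stamp, at scene (183,267). Both crates lie open towards the robot, with their tops at top-view (185,230) and (463,275). Next I work out the crate pose and the distance to the board edge.

```bash
python3 - <<'E'
from h import *
z=np.load('t2.npz');P=cloud('top',z['d']);v,u=np.mgrid[0:400,0:640]
for nm,(a,b,c,e) in dict(L=(130,230,185,275),R=(415,505,225,320)).items():
    m=(u>a)&(u<b)&(v>c)&(v<e)&(P[...,2]>.08)&(P[...,2]<.10)
    print(nm,np.nanmedian(P[m][:,2]),rect(P[m][:,:2]))
# board right edge from first view corners
q=np.load('top0.npz');hsv=cv2.cvtColor(q['p'],cv2.COLOR_RGB2HSV);B=cloud('top',q['d'])
m=(cv2.inRange(hsv,(3,180,90),(22,255,255))>0)&(u>265)&(u<375)&(v>155)&(v<360)&(B[...,2]>.008)&(B[...,2]<.027)
b=B[m]; 
# edge pts: per-row extreme pixels, near right (min y) and left (max y)
R=[];L=[]
for r in range(180,345):
    c=np.where(m[r])[0]
    if len(c)>20: R.append(B[r,c.max(),:2]);L.append(B[r,c.min(),:2])
for n,A in(('R',np.array(R)),('L',np.array(L))):
    k=np.polyfit(A[:,0],A[:,1],1); res=A[:,1]-np.polyval(k,A[:,0]);g=abs(res)<.004;k=np.polyfit(A[g,0],A[g,1],1)
    print(n,k,np.degrees(np.arctan(k[0])),g.sum(),len(g))
E
```

```text
L 0.09036437441321737 (array([554.2, 288.4]), array([132.1, 150.1]), 84.4, [[473.0, 230.0], [622.0, 215.0], [635.0, 347.0], [486.0, 361.0]])
R 0.09083192068317031 (array([ 477.2, -303.2]), array([132.4, 150.3]), 82.4, [[394.0, -359.0], [543.0, -379.0], [560.0, -247.0], [411.0, -228.0]])
R [-0.0833531  -0.05636517] -4.764766363093294 165 165
L [-0.08165608  0.11812251] -4.668191807856518 165 165
```

```bash
python3 - <<'E'
from h import *
print(np.round(manip.get_obs()['joint_pos'],2), np.round(eyes.camera_params('wrist')['hand_eye'],3).tolist())
# rows: push start pose
n=np.array([.0822,.9966]);t=np.array([.9966,-.0822]);c=np.array([.4772,-.3032])+.009*t
print('start at 65+20+.. behind', c-n*.125, 'flush finger-front pos', c+n*(.2038-.13))
E
```

```text
[-0.11 -0.16  0.64  1.87  0.1   1.4   1.95] [[-0.001, -0.957, -0.29, 0.074], [1.0, -0.001, -0.0, -0.001], [0.0, -0.29, 0.957, -0.143], [0.0, 0.0, 0.0, 1.0]]
start at 65+20+.. behind [ 0.4758944 -0.4285148] flush finger-front pos [ 0.49223576 -0.23039072]
```

```bash
python3 -m crank '[[[7,1.3,-1.4,0,0,0,9.3],[7,1.3,-1.4,0,0,0,9.3],[7,1.3,-1.4,0,0,0,9.3],[7,1.3,-1.4,0,0,0,9.3],[7,1.3,-1.4,0,0,0,9.3],[7,1.3,-1.4,0,0,0,9.3],[7,1.4,-1.4,0,0,0,9.3],[7,1.4,-1.4,0,0,0,9.3],[7,1.4,-1.5,0,0,0,9.3],[7,1.4,-1.5,0,0,0,9.1],[7,0,0,0,0,0,0],[7,0,0,0,0,0,0]]]'
```

```text
clock: 9.85
position: [0.3918, -0.3525, 0.2244]
ee_rot: [-0.317, 0.944, -0.006, -0.093]
ft_force: [-0.3, -0.2, -0.2]
grip_width: 0.819
grasp_force: 0.0
```

```bash
python3 - <<'E'
from h import *
from scipy.spatial.transform import Rotation as R
o=manip.get_obs();print(np.round(o['joint_pos'],2));r=R.from_quat(o['ee_rot']);M=r.as_matrix();print(M.round(2))
a=np.radians(-94.7);x=np.array([np.cos(a),np.sin(a),0]);z=np.array([0,0,-1.]);T=R.from_matrix(np.stack([x,np.cross(z,x),z],1))
print('need A',np.degrees((T*r.inv()).as_rotvec()));x=-x
T=R.from_matrix(np.stack([x,np.cross(z,x),z],1));print('need B',np.degrees((T*r.inv()).as_rotvec()))
E
```

```text
[ 1.22  0.29 -0.8   1.63  0.34  1.45  2.59]
[[-0.78 -0.6  -0.17]
 [-0.6   0.8  -0.07]
 [ 0.18  0.05 -0.98]]
need A [ 7.94398185 -7.65811763 48.06839935]
need B [  -9.3613876    -9.71083193 -131.3205635 ]
```

```bash
python3 -m crank '[[[7,0,0,1,2,-5,-5],[7,0.5,-0.5,1,2,-5,-5],[7,0.6,-0.6,0,0,0,-10],[7,0.6,-0.6,0,0,0,-10],[7,0.6,-0.6,0,0,0,-10],[7,0.6,-0.6,0,0,0,-10],[7,0.6,-0.6,0,0,0,-10],[7,0.6,-0.6,0,0,0,-10],[7,0.6,-0.6,0,0,0,-10],[7,0.6,-0.6,0,0,0,-10],[7,0.6,-0.6,0,0,0,-10],[7,0.6,-0.6,0,0,0,-10],[7,0.6,-0.6,0,0,0,-10],[7,0.6,-0.6,0,0,0,-10],[7,0.6,-0.6,0,0,0,-2],[7,0,0,0,0,0,0],[7,0,0,0,0,0,0]]]'; cat > st.py <<'E'
from h import *
from scipy.spatial.transform import Rotation as R
o=manip.get_obs();print(np.round(o['joint_pos'],2),o['position'].round(4));r=R.from_quat(o['ee_rot'])
a=np.radians(85.3);x=np.array([np.cos(a),np.sin(a),0]);z=np.array([0,0,-1.])
T=R.from_matrix(np.stack([x,np.cross(z,x),z],1));print('need B',np.degrees((T*r.inv()).as_rotvec()).round(2))
E
python3 st.py
```

```text
clock: 11.98
position: [0.4758, -0.4348, 0.2453]
ee_rot: [0.735, 0.679, 0.003, 0.006]
ft_force: [0.2, 0.4, 0.4]
grip_width: 0.818
grasp_force: 0.0
[ 1.02  0.4  -0.48  1.38  0.18  1.4   0.47] [ 0.4758 -0.4348  0.2453]
need B [ 0.33  0.72 -0.16]
```

```bash
python3 -m crank '[[[7,0,0,-5,0,0,0],[7,0,0,-5,0.3,0.7,0],[7,0,0,-5,0,0,0],[7,0,0,-4,0,0,0],[7,0,0,-2.5,0,0,0],[7,0,0,0,0,0,0],[7,0.1,1.5,0,0,0,0],[7,0.15,1.5,0,0,0,0],[7,0.1,1.5,0,0,0,0],[7,0.15,1,0,0,0,0]]]'; python3 st.py
python3 -m crank '[[[7,0.1,1.2,0,0,0,0],[7,0.1,1.2,0,0,0,0],[7,0.1,1.2,0,0,0,0],[7,0.1,1.2,0,0,0,0],[7,0.1,1.2,0,0,0,0],[7,0.1,1.2,0,0,0,0],[7,0.1,1.2,0,0,0,0],[7,0.1,1.2,0,0,0,0],[7,0,0,0,0,0,0]]]'; python3 - <<'E'
from h import *
p,d=eyes.camera('top');np.savez('t4.npz',p=p,d=d)
cv2.imwrite('pics/t4.png',p[:,:,::-1])
P=cloud('top',d);v,u=np.mgrid[0:400,0:640]
m=(u>340)&(u<450)&(v>215)&(v<320)&(P[...,2]>.08)&(P[...,2]<.10)
print(np.nanmedian(P[m][:,2]),rect(P[m][:,:2]))
E
```

```text
clock: 13.22
position: [0.4814, -0.3789, 0.0309]
ee_rot: [0.735, 0.678, 0.0, 0.001]
ft_force: [0.5, -1.8, -0.1]
grip_width: 0.817
grasp_force: 0.0
[ 0.95  0.53 -0.46  1.68  0.27  1.    0.32] [ 0.4814 -0.3789  0.0309]
need B [ 0.06  0.08 -0.08]
clock: 14.35
position: [0.4891, -0.2822, 0.0301]
ee_rot: [0.735, 0.678, 0.0, -0.0]
ft_force: [0.2, -0.3, 0.9]
grip_width: 0.818
grasp_force: 0.0
0.0908006228055851 (array([ 484.3, -208.4]), array([139.5, 150.1]), 85.5, [[404.0, -272.0], [554.0, -284.0], [565.0, -145.0], [415.0, -133.0]])
```

View pics/t4.png

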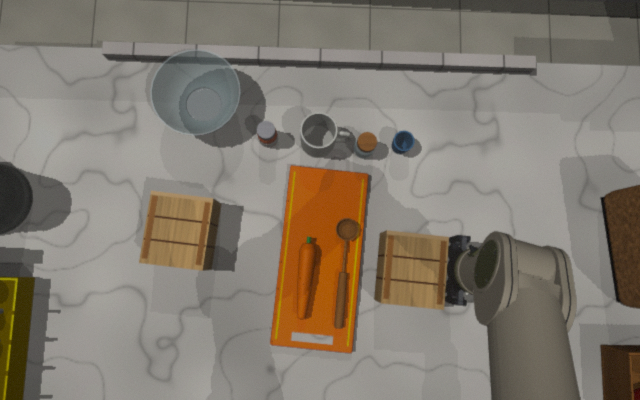

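The crate is parallel to the board with a gap of about 39 mm (its left side at column 378, the board edge at 362). I push slowly into contact.

```bash
python3 -m crank '[[[7,0.1,0.8,0,0,0,0],[7,0.1,0.8,0,0,0,0],[7,0.05,0.8,0,0,0,0],[7,0.05,0.7,0,0,0,0],[7,0,0.3,0,0,0,0],[7,0,0.1,0,0,0,0]]]'; for i in 1; do python3 -m crank '[[[7,0,0.1,0,0,0,0],[7,0,0.1,0,0,0,0]]]'; done; python3 -m crank '[[[7,0,0.1,0,0,0,0]]]';python3 -m crank '[[[7,0,0.1,0,0,0,0]]]'
```

```text
clock: 15.15
position: [0.4919, -0.249, 0.0303]
ee_rot: [0.735, 0.678, 0.0, 0.0]
ft_force: [-0.3, -2.0, -0.8]
grip_width: 0.823
grasp_force: 0.0
clock: 15.4
position: [0.4918, -0.2473, 0.0303]
ee_rot: [0.736, 0.677, 0.0, 0.0]
ft_force: [-0.0, -1.5, -0.3]
grip_width: 0.819
grasp_force: 0.0
clock: 15.52
position: [0.4918, -0.2461, 0.0303]
ee_rot: [0.735, 0.678, 0.0, 0.0]
ft_force: [0.3, -1.5, 0.2]
grip_width: 0.825
grasp_force: 0.0
clock: 15.65
position: [0.4918, -0.245, 0.0302]
ee_rot: [0.735, 0.678, 0.0, 0.0]
ft_force: [1.1, -1.9, 0.2]
grip_width: 0.818
grasp_force: 0.0
```

```bash
f() { grep -E 'position|ft_force'; }; python3 -m crank '[[[7,0,0.1,0,0,0,0]]]'|f;python3 -m crank '[[[7,0,0.1,0,0,0,0]]]'|f;python3 -m crank '[[[7,0,0.05,0,0,0,0]]]'|f;python3 -m crank '[[[7,0,0.05,0,0,0,0]]]'|f
```

```text
position: [0.4919, -0.244, 0.0303]
ft_force: [1.0, -2.3, -0.7]
position: [0.4918, -0.243, 0.0302]
ft_force: [-0.7, -2.2, -0.5]
position: [0.4918, -0.2425, 0.0302]
ft_force: [-0.3, -2.1, -0.0]
position: [0.4919, -0.2421, 0.0303]
ft_force: [-0.7, -2.8, 0.1]
```

```bash
f() { grep -E 'position|ft_force'; }; python3 -m crank '[[[7,0,0.05,0,0,0,0]]]'|f;python3 -m crank '[[[7,0,0.05,0,0,0,0]]]'|f;python3 -m crank '[[[7,0,0,0,0,0,0]]]'|f; python3 - <<'E'
from h import *
p,d=eyes.camera('top');P=cloud('top',d);v,u=np.mgrid[0:400,0:640]
m=(u>330)&(u<440)&(v>215)&(v<320)&(P[...,2]>.08)&(P[...,2]<.10)
print(np.nanmedian(P[m][:,2]),rect(P[m][:,:2]))
s,_=eyes.camera('scene')
a=cv2.resize(p[200:330,300:460],(480,390));b=cv2.resize(s[170:300,180:290],(330,390))
cv2.imwrite('pics/c5.png',np.hstack([a,b])[:,:800,::-1])
E
```

```text
position: [0.4919, -0.242, 0.0304]
ft_force: [-0.2, -4.1, 0.5]
position: [0.4919, -0.2419, 0.0305]
ft_force: [-0.2, -6.2, 1.3]
position: [0.4919, -0.2419, 0.0305]
ft_force: [-0.6, -5.4, 1.4]
0.09093366246076134 (array([ 486.9, -175.9]), array([152.8, 150.2]), 85.3, [[406.0, -246.0], [556.0, -258.0], [568.0, -106.0], [418.0, -94.0]])
```

View pics/c5.png

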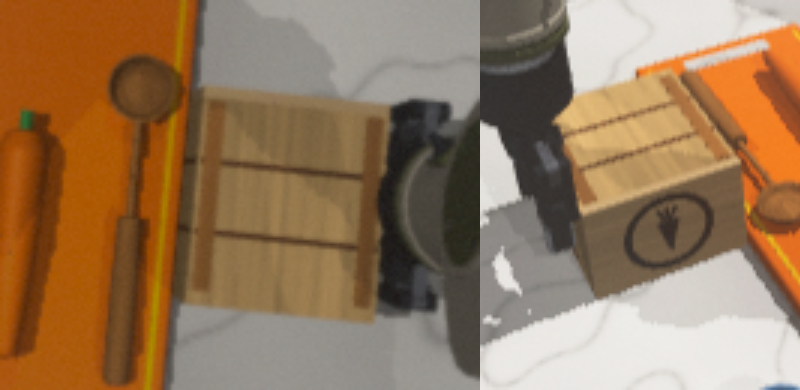

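The force rose while the motion stopped, and the crate's corners at y = -0.106 and -0.094 coincide with the board edge, so it sits flush. I retreat, check once and hand in.

```bash
python3 -m crank '[[[7,0,-0.5,0,0,0,0],[7,-0.1,-1.5,0,0,0,0],[7,-0.2,-2.5,0,0,0,0],[7,-0.2,-3,0,0,0,0],[7,0,-3,2,0,0,0],[7,0,-2,5,0,0,0],[7,0,0,5,0,0,0],[7,0,0,5,0,0,0],[7,0,0,0,0,0,0],[7,0,0,0,0,0,0]]]'; python3 - <<'E'
from h import *
p,d=eyes.camera('top');P=cloud('top',d);v,u=np.mgrid[0:400,0:640]
for a,b,c,e in((330,440,215,320),(130,230,185,275)):
    m=(u>a)&(u<b)&(v>c)&(v<e)&(P[...,2]>.08)&(P[...,2]<.10)
    print(np.nanmedian(P[m][:,2]),rect(P[m][:,:2]))
q=np.load('top0.npz')['p']; df=cv2.absdiff(p,q).max(2)
for nm,(a,b,c,e) in dict(carrot=(290,320,230,325),spoon=(330,360,215,330),far=(250,420,110,160)).items(): print(nm,(df[c:e,a:b]>60).sum())
E
```

```text
clock: 17.88
position: [0.4863, -0.3664, 0.1996]
ee_rot: [0.736, 0.677, 0.0, -0.0]
ft_force: [-0.2, 0.2, -0.7]
grip_width: 0.821
grasp_force: 0.0
0.09073557112554587 (array([ 487.6, -165.3]), array([131.4, 150. ]), 85.3, [[407.0, -225.0], [557.0, -237.0], [568.0, -106.0], [418.0, -94.0]])
0.0904331474378055 (array([554.1, 288.5]), array([132.4, 150. ]), 84.3, [[473.0, 230.0], [622.0, 215.0], [635.0, 347.0], [486.0, 362.0]])
carrot 0
spoon 0
far 0
```

```bash
python3 -c "
from workcell import job
print(job.hand_in())"
```

```text
the job is handed in; nothing more can be done
None
```

I tipped both crates towards the robot, then pushed the stamped (right-hand) crate flush along the board's right edge; the other lies clear, nothing else moved, and I handed the job in at about 18 s.

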